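# Nest the bisque herb pots into one stack on the ware board

### The arm

A 7-joint arm with a two-finger parallel gripper is mounted at the origin on the work surface. World frame = base frame: x ahead of the robot, y to its left, z up, the work surface at z = 0. Lengths are in mm, angles in rad, forces in N, time in s.
With the tool pointing down it reaches from about 400 to 875 mm from the base axis. Payload 4.4 kg.
Tool frame: the origin (TCP) lies between the finger pads; the fingertips stand 22 mm ahead of it and the grasp point (between the pads) lies 3 mm ahead of it; z points along the fingers, y is the line along which they close (so a half turn about z gives the same grasp; the last joint's range is limited). The gripper opens to 85 mm and grips with 20 to 120 N. Pads are 22 mm wide; open, the fingers measure 114 mm over their backs; the gripper's body (76 mm by 85 mm) begins 54 mm behind the grasp point. The pads swing forward as they close: fully open they stand 13 mm farther back than shut.
Start: joints at [-1.229, 0.628, 0.038, 1.517, -0.027, 0.996, -0.02], TCP at [257.763, 596.721, 253.313] pointing down, gripper open.
Joint ranges: [-3.06, 3.06], [-0.37, 2.12], [-1.25, 1.32], [0.18, 2.47], [-1.1, 4.24], [0.23, 1.98], [-2.94, 2.94]. Speed limits (rad/s): [2.57, 2.57, 3.14, 3.14, 3.14, 3.14, 3.14].

### API

Orientations are given as [roll, pitch, yaw] about the fixed x, y, z axes, in that order (R = Rz(yaw) Ry(pitch) Rx(roll)).
In Python, from cell import ctrl gives the robot as it stands.
- The arm moves only by the tool step_arm, never from a script. Its argument "plan" is a list of rows, each an object of numbers: "dx", "dy", "dz": the shift along the tool's x, y, z scaled (see below); "ax", "ay", "az": the turn, a rotation vector about the tool's x, y, z scaled (see below); "gripper": the opening, from 0 (shut) to 1 (fully open). A call has 1 to 20 rows; each row shifts and turns the commanded pose from where the row before left it, along the tool's axes as they then stand; what a row does not reach is not made up. The controller multiplies each number of a shift by 0.3 m and each number of a turn by 90 degrees. A row lasts 1/8 s, in which the tool goes at most 62.5 mm and 10.7 degrees, less where a joint would pass 70% of its speed; a pose out of reach is approached as far as the arm can. A call with a number of a shift or a turn outside -1 to 1 is refused whole. A call with a gripper value outside its range is refused whole. The fingers move at their own pace and stop on an object; the grip force is fixed at half the most. Time passes only in rows, so rows that do not move let the fingers close. It gives the time, the measured TCP pose, the force, the opening and the grip force at its end, in the units of the state.
- ctrl.read_state(): the state, without advancing time (a new reading comes with each control period).
- ctrl.get_image(name): name is "scene" or "top" or "wrist"; returns a dict with "color" (480x640x3 uint8, red, green, blue), "range_z" (480x640 float32, mm along the optical axis (not along the pixel's ray), 0 where there is no reading), "fx", "fy", "cx", "cy" (pixels), "T" (4x4, takes a point from camera to world coordinates); the wrist camera has in their place "T_tool_cam" (4x4, takes a point from camera to tool coordinates, whose origin is the TCP and whose axes are the flange's). Camera axes: x right, y down, z forward; pixel columns grow to the right and rows downward; lengths in mm; the calibration is good to about 2 mm. A picture is of the moment at which its call begins: read the wrist's pose just before it.
- ctrl.finish_job(): hands the job in; it is judged then, once.
The state is a dict: "clock": time; "qpos": joint angles; "qd": joint speeds; "tau": joint torques, N m; "eef_pos": TCP position; "tool_rot": TCP orientation; "force": force on the tool from outside, world axes, zero at the start; "torque": the same for the moment, N m; "width": finger opening in mm; "gripper_force": force on a finger pad.
Only numpy, scipy, OpenCV 4.12 (cv2) and the standard library are available. Lean on these libraries where they do the work, as an engineer would, in place of code of your own. Each camera call takes 0.05 s, during which the arm holds its last target. There are 200 camera calls.

### The job

The bisque firing is out of the kiln: take the two small terracotta pots off the kiln shelf and nest them into the matching small pot on the wooden ware board, so that the three make one straight stack on that board with each pot fully home in the one below. Bisque chips easily, so lower each pot in rather than dropping it, and leave the other things on the bench undisturbed.

Things in the scene. Friction and masses are not known exactly. Their poses are not given: they have to be found in the camera images.
- pot_a_mid (a point): Plain terracotta flowerpot, open upward, 66 mm tall, about 0.12 kg, starting on the kiln shelf. Its top 22 mm is an upright straight-sided collar 64 mm across outside, the place to grip from above; below it the body tapers from 53 to 33 mm at the foot. Mouth 56 mm across inside, wall 4 mm. Point: on its axis half-way up, 33 mm below the rim; z points up.
- pot_b_mid (a point): A flowerpot exactly like pot_a, also starting on the kiln shelf. Such a pot is home in another when the underside of its collar rests on the rim below: it then stands 22 mm higher than that pot, with about 2 mm of play all round. Point: on its axis half-way up, 33 mm below the rim; z points up.
- pot_c_mid (a point): A flowerpot exactly like pot_a and pot_b, starting upright on the ware board: the bottom of the stack. Point: on its axis half-way up, 33 mm below the rim; z points up.
- kiln_shelf: Buff ceramic kiln shelf, 280 x 300 mm slab on two wooden battens, fixed; its top is 38 mm above the bench. Origin at bench height under its centre; its own x is the 280 mm side, y the 300 mm side.
- ware_board: Clay-dusted grey-brown wooden ware board with dark end strips, 170 x 360 mm, 20 mm thick, fixed flat on the bench. Origin at bench height under its centre; its own x is the 170 mm side, y the 360 mm side.
- dish: Bystander, to be left alone: grey straight-sided dish, 116 mm across, 28 mm tall, on the ware board beside the pot. Origin at the centre of its underside.
- saucer: Bystander, to be left alone: small pale bisque saucer, 80 mm across, 14 mm tall, on the kiln shelf. Origin at the centre of its underside.
- kiln_prop: Bystander, to be left alone: cream square kiln prop, 38 x 38 mm, 76 mm tall, standing on the kiln shelf. Origin at the centre of its underside.
- big_pot: Bystander, to be left alone: terracotta flowerpot of the same form but a larger size, 112 mm across, 116 mm tall, on the bench behind. Origin at the centre of its underside.
- blue_bowl: Bystander, to be left alone: blue glazed bowl, 120 mm across, 55 mm tall, on the bench at the side. Origin at the centre of its underside.
- rib: Bystander, to be left alone: flat wooden throwing rib, about 110 x 57 x 6 mm, lying on the bench at the side. Origin at the centre of its underside; its long side lies along its own y.
- loop_tool: Bystander, to be left alone: trimming tool with a wooden handle and wire loop, 175 mm long, 16 mm thick, lying on the bench behind. Origin at the centre of its underside; it lies along its own x, loop towards +x.
Mind the look-alikes: they are no part of the job. What is shaped like the part that bears pot_b_mid but blue or white is not meant.

How it is judged:
By the outcome, as a careful person would: the job done as asked, in the order asked, and still so for the second after the job is handed in, with the robot touching nothing.
It also fails if it takes over 61 s, if anything falls off the work surface, if the arm or the gripper's body presses on something with over 40 N, if the wrist force passes 120 N, or if a joint passes its speed limit or range.

## Working session

There is one attempt and no reset: what is moved stays moved. The work goes in short steps, Python scripts to look and compute and a tool call to move; the robot and the scene stay as the last step left them, time stands still between calls to the robot, and variables do not carry over. Pictures are saved under pics/ and viewed, at most 10 in all, crops included, and the job is handed in when it is done.

Besides the shell and the picture viewer there is one more tool, called by a JSON object that holds its "op" and its "data", one argument or row to a line. step_arm: Moves the arm, as the interface text tells. Shifts and turns lie within -1 to 1; 1 stands for 0.3 m of shift or 90 degrees of turn. Its arguments: {"type":"object","properties":{"plan":{"type":"array"}},"required":["plan"]}

```bash
mkdir -p pics; ls; cat > h.py <<'E'
import numpy as np, cv2
from cell import ctrl
def pts(im):
    z=im["range_z"]; v,u=np.mgrid[:480,:640]
    P=np.stack([(u-im["cx"])/im["fx"]*z,(v-im["cy"])/im["fy"]*z,z,np.ones_like(z)],-1)
    return (P@np.array(im["T"]).T)[...,:3]
E
python3 - <<'E'
from h import *
s=ctrl.read_state(); print(s["clock"],s["eef_pos"],s["tool_rot"],s["width"])
for n in("top","scene"):
    im=ctrl.get_image(n); cv2.imwrite(f"pics/{n}0.png",im["color"][...,::-1]); np.save(n+".npy",im,allow_pickle=True)
    print(n,np.round(im["T"],3).tolist(),im["fx"])
E
```

```text
pics
0.0 [257.5117803  596.17899072 252.38553228] [-3.13969142e+00  1.49026576e-05  2.73379403e+00] 85.54253991161606
top [[0.005, -0.986, 0.168, 292.192], [-1.0, -0.005, 0.003, 4.359], [-0.002, -0.168, -0.986, 1724.766], [0.0, 0.0, 0.0, 1.0]] 608.7712315499618
scene [[-0.56, 0.631, -0.536, 1341.892], [0.828, 0.421, -0.369, 508.775], [-0.007, -0.651, -0.759, 1182.005], [0.0, 0.0, 0.0, 1.0]] 619.6293083616671
```

View pics/top0.png

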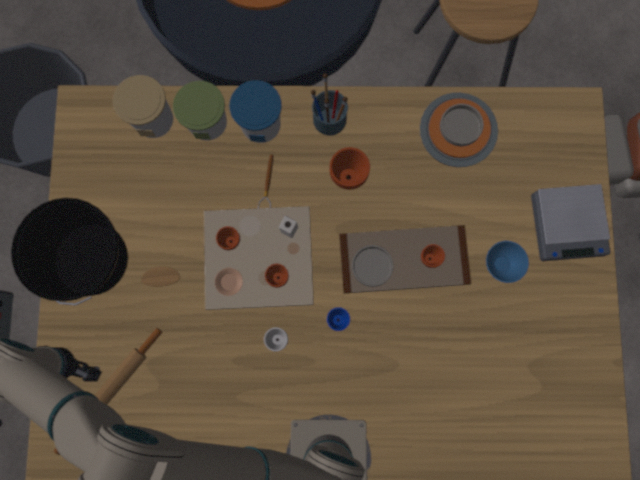

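View pics/scene0.png

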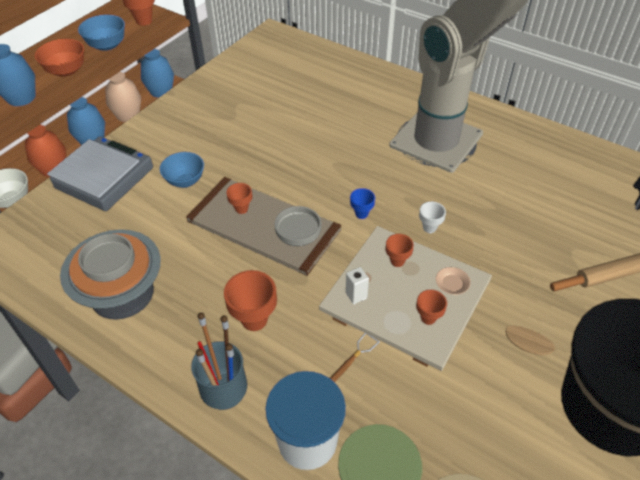

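The top view shows three small terracotta pots: on the kiln shelf at (228,238) and (277,275), which are pots a and b, and on the ware board at (433,257), which is pot c. The look-alikes are the blue pot (339,319), the white pot (276,339) and the big pot (350,168), ruled out by colour or size. I'll measure the rims and confirm in one crop.

```bash
cat >> h.py <<'E'
def cast(im,uv,h):
    T=np.array(im["T"]); d=T[:3,:3]@[(uv[0]-im["cx"])/im["fx"],(uv[1]-im["cy"])/im["fy"],1]
    return (T[:3,3]+d*(h-T[2,3])/d[2])[:2]
E
python3 - <<'E'
from h import *
im=np.load("top.npy",allow_pickle=True).item(); sc=np.load("scene.npy",allow_pickle=True).item()
def go(im,seeds,nm):
    P=pts(im); hsv=cv2.cvtColor(im["color"],cv2.COLOR_RGB2HSV)
    m=((hsv[...,0]<12)&(hsv[...,1]>150)&(hsv[...,2]>50)).astype(np.uint8)
    n,l,st,c=cv2.connectedComponentsWithStats(m)
    for (u,v),h in seeds:
        best=min([i for i in range(1,n) if st[i,4]>100],key=lambda i:np.hypot(*(c[i]-(u,v))))
        q=P[(l==best)]; rim=q[abs(q[:,2]-h)<5]
        (cx,cy),r=cv2.minEnclosingCircle(rim[:,:2].astype(np.float32)) if len(rim)>3 else ((0,0),0)
        print(nm,(u,v),st[best],"zmax",np.percentile(q[:,2],[50,98]).round(),"rimcircle",round(cx),round(cy),round(r,1),len(rim),"ray",cast(im,c[best],h).round())
go(im,[((228,238),104),((277,275),104),((433,257),86)],"top")
go(sc,[((431,306),104),((399,249),104),((239,197),86)],"scene")
# obstacles, top
for n,uv,h in[("prop",(288,224),114),("saucer",(229,281),52),("dish",(373,267),48)]: print(n,cast(im,uv,h).round())
cv2.imwrite("pics/crop0.png",cv2.resize(im["color"][200:360,190:480,::-1],None,fx=2.7,fy=2.7,interpolation=cv2.INTER_CUBIC))
E
```

```text
top (228, 238) [217 227  22  22 353] zmax [ 75. 107.] rimcircle 588 277 30.4 66 ray [588. 276.]
top (277, 275) [266 265  22  22 351] zmax [ 73. 106.] rimcircle 486 143 29.8 53 ray [486. 141.]
top (433, 257) [421 245  23  22 389] zmax [59. 89.] rimcircle 545 -281 30.8 74 ray [ 544. -280.]
scene (431, 306) [417 291  29  33 699] zmax [ 88. 106.] rimcircle 592 279 32.7 158 ray [600. 281.]
scene (399, 249) [387 234  25  32 608] zmax [ 89. 107.] rimcircle 489 145 32.7 140 ray [501. 148.]
scene (239, 197) [227 183  25  30 520] zmax [71. 89.] rimcircle 546 -280 34.1 109 ray [ 560. -269.]
prop [625. 113.]
saucer [476. 277.]
dish [ 518. -121.]
```

View pics/crop0.png

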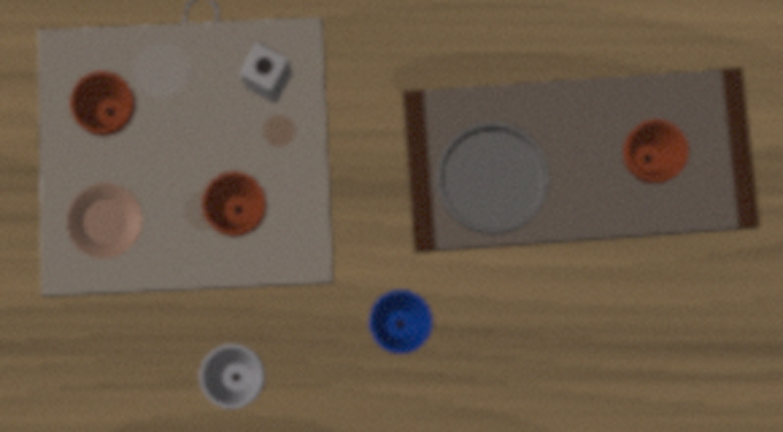

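Confirmed: pots a and b are the two terracotta pots on the shelf, at about (589,278) and (487,143), and pot c is on the board at (545,-281). I'm moving above the pot at (589,278).

{"op": "step_arm", "data": {
  "plan": [
    {"dx": -0.143,"dy": -0.054,"dz": 0.01,"gripper": 1},
    {"dx": -0.143,"dy": -0.054,"dz": 0.01,"gripper": 1},
    {"dx": -0.143,"dy": -0.054,"dz": 0.01,"gripper": 1},
    {"dx": -0.143,"dy": -0.054,"dz": 0.01,"gripper": 1},
    {"dx": -0.143,"dy": -0.054,"dz": 0.01,"gripper": 1},
    {"dx": -0.143,"dy": -0.054,"dz": 0.01,"gripper": 1},
    {"dx": -0.143,"dy": -0.054,"dz": 0.01,"gripper": 1},
    {"dx": -0.143,"dy": -0.054,"dz": 0.01,"gripper": 1},
    {"dx": -0.143,"dy": -0.054,"dz": 0.01,"gripper": 1},
    {"dx": -0.143,"dy": -0.054,"dz": 0.01,"gripper": 1},
    {"gripper": 1},
    {"gripper": 1}
  ]
}}

```text
invalid input
```

```bash
cat >> h.py <<'E'
from scipy.spatial.transform import Rotation as Ro
def wrist():
    s=ctrl.read_state(); im=ctrl.get_image("wrist")
    T=np.eye(4); T[:3,:3]=Ro.from_euler("xyz",s["tool_rot"]).as_matrix(); T[:3,3]=s["eef_pos"]
    im["T"]=T@np.array(im["T_tool_cam"]); return s,im
def orange(im):
    hsv=cv2.cvtColor(im["color"],cv2.COLOR_RGB2HSV)
    return ((hsv[...,0]<12)&(hsv[...,1]>140)&(hsv[...,2]>40))
def rim(im,h,near,tol=5,r=60):
    P=pts(im); q=P[orange(im)&(abs(P[...,2]-h)<tol)&(np.hypot(P[...,0]-near[0],P[...,1]-near[1])<r)]
    # circle least squares
    x,y=q[:,0],q[:,1]; a=np.linalg.lstsq(np.c_[2*x,2*y,np.ones_like(x)],x*x+y*y,rcond=None)[0]
    ec=cv2.minEnclosingCircle(q[:,:2].astype(np.float32))
    return dict(n=len(q),fit=a[:2].round(1),r=round(float(np.sqrt(a[2]+a[:2]@a[:2])),1),enc=np.round(ec[0],1),er=round(ec[1],1),z=np.percentile(q[:,2],[5,50,95]).round(1))
def totool(s,d): return Ro.from_euler("xyz",s["tool_rot"]).as_matrix().T@np.array(d)/300
E
python3 - <<'E'
from h import *
s,im=wrist(); print(s["clock"],s["eef_pos"],s["tool_rot"],s["qpos"]); print(np.round(im["T_tool_cam"],3).tolist(),im["fx"])
cv2.imwrite("pics/w1.png",im["color"][...,::-1]); print(rim(im,104,(589,278)))
z=im["range_z"]; P=pts(im); q=P[(z>0)&(P[...,2]>150)]; print("fingers lowest z",len(q), np.percentile(q[:,2],[0,1,5]) if len(q) else "")
E
```

```text
0.1 [257.58654036 596.22871566 252.49715655] [-3.13993807e+00  4.08370094e-05  2.73377074e+00] [-1.22877096  0.62923235  0.03847362  1.51826227 -0.0269895   0.99627184
 -0.01997906]
[[-0.0, -0.947, -0.321, 83.318], [1.0, 0.0, -0.001, 0.247], [0.001, -0.321, 0.947, -120.916], [0.0, 0.0, 0.0, 1.0]] 390.7710745850676Traceback (most recent call last):
  File "<stdin>", line 3, in <module>
  File "h.py", line 23, in rim
    return dict(n=len(q),fit=a[:2].round(1),r=round(float(np.sqrt(a[2]+a[:2]@a[:2])),1),enc=np.round(ec[0],1),er=round(ec[1],1),z=np.percentile(q[:,2],[5,50,95]).round(1))
                                                                                                                                  ~~~~~~~~~~~~~^^^^^^^^^^^^^^^^^^
    return _quantile_unchecked(
        a, q, axis, out, overwrite_input, method, keepdims, weights)
    return _ureduce(a,
                    func=_quantile_ureduce_func,
    ...<5 lines>...
                    overwrite_input=overwrite_input,
                    method=method)
    r = func(a, **kwargs)
    result = _quantile(arr,
                       quantiles=q,
    ...<2 lines>...
                       out=out,
                       weights=wgt)
    slices_having_nans = np.isnan(arr[-1, ...])
                                  ~~~^^^^^^^^^
IndexError: index -1 is out of bounds for axis 0 with size 0
```

View pics/w1.png

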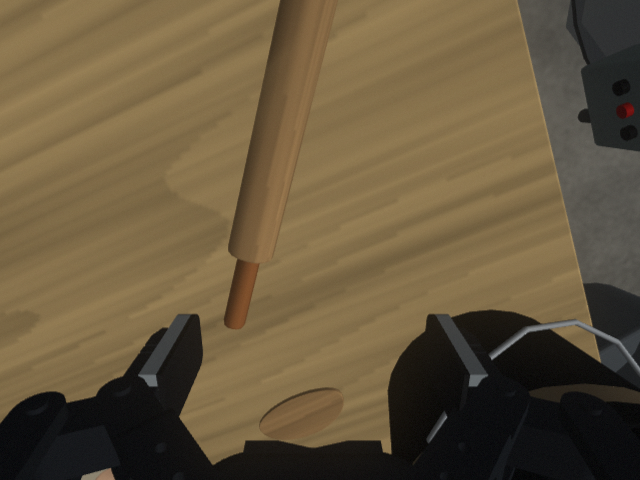

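The wrist view still shows the start pose (rolling pin at (245,290)), because the move was refused. I'll resend it with every field given.

{"op": "step_arm", "data": {
  "plan": [
    {"dx": -0.143,"dy": -0.054,"dz": 0.01,"ax": 0,"ay": 0,"az": 0,"gripper": 1},
    {"dx": -0.143,"dy": -0.054,"dz": 0.01,"ax": 0,"ay": 0,"az": 0,"gripper": 1},
    {"dx": -0.143,"dy": -0.054,"dz": 0.01,"ax": 0,"ay": 0,"az": 0,"gripper": 1},
    {"dx": -0.143,"dy": -0.054,"dz": 0.01,"ax": 0,"ay": 0,"az": 0,"gripper": 1},
    {"dx": -0.143,"dy": -0.054,"dz": 0.01,"ax": 0,"ay": 0,"az": 0,"gripper": 1},
    {"dx": -0.143,"dy": -0.054,"dz": 0.01,"ax": 0,"ay": 0,"az": 0,"gripper": 1},
    {"dx": -0.143,"dy": -0.054,"dz": 0.01,"ax": 0,"ay": 0,"az": 0,"gripper": 1},
    {"dx": -0.143,"dy": -0.054,"dz": 0.01,"ax": 0,"ay": 0,"az": 0,"gripper": 1},
    {"dx": -0.143,"dy": -0.054,"dz": 0.01,"ax": 0,"ay": 0,"az": 0,"gripper": 1},
    {"dx": -0.143,"dy": -0.054,"dz": 0.01,"ax": 0,"ay": 0,"az": 0,"gripper": 1},
    {"dx": 0,"dy": 0,"dz": 0,"ax": 0,"ay": 0,"az": 0,"gripper": 1},
    {"dx": 0,"dy": 0,"dz": 0,"ax": 0,"ay": 0,"az": 0,"gripper": 1}
  ]
}}

```text
clock: 1.65
eef_pos: [586.8, 278.2, 222.9]
tool_rot: [-3.141, -0.001, 2.734]
force: [-0.6, 0.5, 0.1]
width: 85.4
gripper_force: 0.0
```

```bash
python3 - <<'E'
from h import *
s,im=wrist(); print(s["clock"],s["eef_pos"],s["qpos"].round(2))
cv2.imwrite("pics/w1b.png",im["color"][...,::-1]); 
P=pts(im); q=P[orange(im)]; print(len(q),np.percentile(q[:,2],[5,50,95,99]))
r=rim(im,105,(589,278)); print(r)
for k in("fit","enc"): print(k,totool(s,[*(r[k]-s["eef_pos"][:2]),0]).round(4))
E
```

```text
1.65 [586.77859969 278.20743674 222.85840318] [-0.5   0.66  0.03  1.55 -0.02  0.93  0.7 ]
18418 [ 22.0079004   87.93613838 104.63444681 105.43493433]
{'n': 2137, 'fit': array([588.6, 277. ]), 'r': 29.4, 'enc': array([589.1, 276.8]), 'er': 32.1, 'z': array([100.6, 103.8, 105.1])}
fit [-0.0072 -0.0013 -0.    ]
enc [-0.009  -0.0012 -0.    ]
```

View pics/w1b.png

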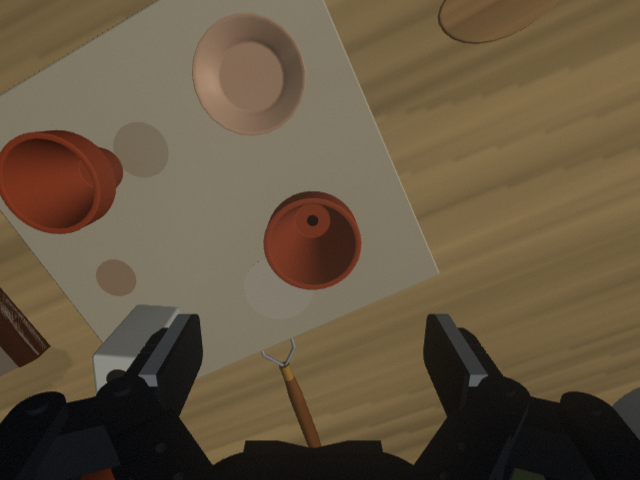

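The wrist view shows the pot rim centred at (313,243), in line with the fingers at (187,318) and (438,318). The fitted radius of 32 and height of 104 both match. I'm going down to grip the collar.

{"op": "step_arm", "data": {
  "plan": [
    {"dx": -0.0085,"dy": -0.001,"dz": 0.08,"ax": 0,"ay": 0,"az": 0,"gripper": 1},
    {"dx": 0,"dy": 0,"dz": 0.1,"ax": 0,"ay": 0,"az": 0,"gripper": 1},
    {"dx": 0,"dy": 0,"dz": 0.1,"ax": 0,"ay": 0,"az": 0,"gripper": 1},
    {"dx": 0,"dy": 0,"dz": 0.07,"ax": 0,"ay": 0,"az": 0,"gripper": 1},
    {"dx": 0,"dy": 0,"dz": 0.04,"ax": 0,"ay": 0,"az": 0,"gripper": 1},
    {"dx": 0,"dy": 0,"dz": 0.017,"ax": 0,"ay": 0,"az": 0,"gripper": 1},
    {"dx": 0,"dy": 0,"dz": 0,"ax": 0,"ay": 0,"az": 0,"gripper": 1},
    {"dx": 0,"dy": 0,"dz": 0,"ax": 0,"ay": 0,"az": 0,"gripper": 0.6},
    {"dx": 0,"dy": 0,"dz": 0,"ax": 0,"ay": 0,"az": 0,"gripper": 0.3},
    {"dx": 0,"dy": 0,"dz": 0,"ax": 0,"ay": 0,"az": 0,"gripper": 0},
    {"dx": 0,"dy": 0,"dz": 0,"ax": 0,"ay": 0,"az": 0,"gripper": 0},
    {"dx": 0,"dy": 0,"dz": 0,"ax": 0,"ay": 0,"az": 0,"gripper": 0},
    {"dx": 0,"dy": 0,"dz": 0,"ax": 0,"ay": 0,"az": 0,"gripper": 0}
  ]
}}

```text
clock: 3.32
eef_pos: [590.2, 276.7, 102.8]
tool_rot: [3.14, 0.001, 2.734]
force: [-1.4, -0.7, 5.3]
width: 61.6
gripper_force: 64.8
```

{"op": "step_arm", "data": {
  "plan": [
    {"dx": 0,"dy": 0,"dz": -0.03,"ax": 0,"ay": 0,"az": 0,"gripper": 0},
    {"dx": 0,"dy": 0,"dz": -0.07,"ax": 0,"ay": 0,"az": 0,"gripper": 0},
    {"dx": 0,"dy": 0,"dz": -0.1,"ax": 0,"ay": 0,"az": 0,"gripper": 0},
    {"dx": 0,"dy": 0,"dz": -0.1,"ax": 0,"ay": 0,"az": 0,"gripper": 0},
    {"dx": 0,"dy": 0,"dz": -0.1,"ax": 0,"ay": 0,"az": 0,"gripper": 0},
    {"dx": 0,"dy": 0,"dz": -0.03,"ax": 0,"ay": 0,"az": 0,"gripper": 0},
    {"dx": 0,"dy": 0,"dz": 0,"ax": 0,"ay": 0,"az": 0,"gripper": 0},
    {"dx": 0,"dy": 0,"dz": 0,"ax": 0,"ay": 0,"az": 0,"gripper": 0}
  ]
}}

```text
clock: 4.32
eef_pos: [588.7, 276.2, 228.7]
tool_rot: [-3.14, -0.002, 2.734]
force: [-0.7, 0.5, -1.1]
width: 61.8
gripper_force: 65.5
```

```bash
python3 - <<'E'
from h import *
s,im=wrist(); e=s["eef_pos"]; print(s["clock"],e,s["width"],s["force"])
cv2.imwrite("pics/w2.png",im["color"][...,::-1])
P=pts(im); q=P[orange(im)&(np.hypot(P[...,0]-e[0],P[...,1]-e[1])<45)]; print(len(q),np.percentile(q[:,2],[5,50,95,99])-e[2])
h=np.percentile(q[:,2],97)
r=rim(im,h,e[:2],4); print(r)
for k in("fit","enc"): print(k,totool(s,[*(r[k]-e[:2]),0])*300)
print("to C",totool(s,[545.5-e[0],-280.5-e[1],0]))
E
```

```text
4.325 [588.69202105 276.17647403 228.73013346] 61.773037190492 [-0.69282519  0.52950256 -1.10490923]
23586 [-56.54241998 -10.6583573    1.76559261   2.35279245]
{'n': 6869, 'fit': array([587.3, 276.9]), 'r': 29.5, 'enc': array([588.2, 277. ]), 'er': 32.7, 'z': array([227.2, 229.8, 231. ])}
fit [1.56480793 0.1121693  0.00256949]
enc [7.78262880e-01 5.60880172e-01 2.40040128e-04]
to C [-0.60370427 -1.7605314   0.00253745]
```

View pics/w2.png

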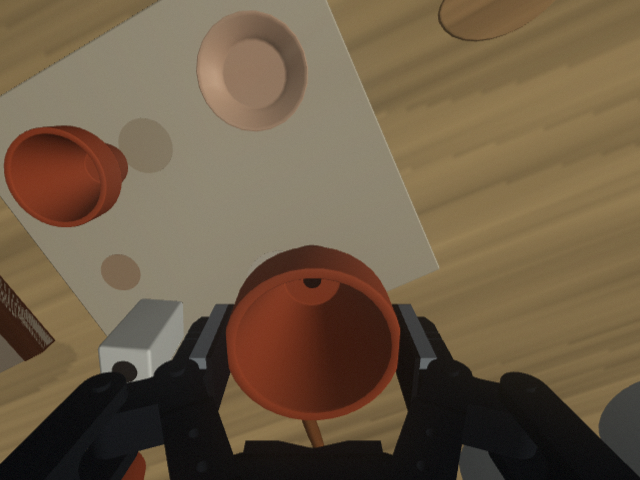

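The pot is held upright, with its rim centred at (313,343). I'm carrying it to a point 90 mm short of pot c, so the wrist camera can see the target.

{"op": "step_arm", "data": {
  "plan": [
    {"dx": -0.0645,"dy": -0.1258,"dz": 0,"ax": 0,"ay": 0,"az": 0,"gripper": 0},
    {"dx": -0.0645,"dy": -0.1258,"dz": 0,"ax": 0,"ay": 0,"az": 0,"gripper": 0},
    {"dx": -0.0645,"dy": -0.1258,"dz": 0,"ax": 0,"ay": 0,"az": 0,"gripper": 0},
    {"dx": -0.0645,"dy": -0.1258,"dz": 0,"ax": 0,"ay": 0,"az": 0,"gripper": 0},
    {"dx": -0.0645,"dy": -0.1258,"dz": 0,"ax": 0,"ay": 0,"az": 0,"gripper": 0},
    {"dx": -0.0645,"dy": -0.1258,"dz": 0,"ax": 0,"ay": 0,"az": 0,"gripper": 0},
    {"dx": -0.0645,"dy": -0.1258,"dz": 0,"ax": 0,"ay": 0,"az": 0,"gripper": 0},
    {"dx": -0.0645,"dy": -0.1258,"dz": 0,"ax": 0,"ay": 0,"az": 0,"gripper": 0},
    {"dx": -0.0645,"dy": -0.1258,"dz": 0,"ax": 0,"ay": 0,"az": 0,"gripper": 0},
    {"dx": -0.0645,"dy": -0.1258,"dz": 0,"ax": 0,"ay": 0,"az": 0,"gripper": 0},
    {"dx": -0.0645,"dy": -0.1258,"dz": 0,"ax": 0,"ay": 0,"az": 0,"gripper": 0},
    {"dx": -0.0645,"dy": -0.1258,"dz": 0,"ax": 0,"ay": 0,"az": 0,"gripper": 0},
    {"dx": -0.0645,"dy": -0.1258,"dz": 0,"ax": 0,"ay": 0,"az": 0,"gripper": 0},
    {"dx": -0.0645,"dy": -0.1258,"dz": 0,"ax": 0,"ay": 0,"az": 0,"gripper": 0},
    {"dx": 0,"dy": 0,"dz": 0,"ax": 0,"ay": 0,"az": 0,"gripper": 0},
    {"dx": 0,"dy": 0,"dz": 0,"ax": 0,"ay": 0,"az": 0,"gripper": 0}
  ]
}}

```text
clock: 6.38
eef_pos: [628.3, -315.0, 228.8]
tool_rot: [3.14, -0.002, 2.734]
force: [-0.0, 0.2, -1.7]
width: 61.5
gripper_force: 65.6
```

```bash
cat > look.py <<'E'
import sys
from h import *
hz=float(sys.argv[1]); C=(545.5,-280.5)
s,im=wrist(); e=s["eef_pos"]; print(s["clock"],e,s["tool_rot"],s["width"],s["qpos"].round(2))
cv2.imwrite(sys.argv[2],im["color"][...,::-1])
P=pts(im)
def outer(near,lo,hi,R):  # outer-edge ellipse of rim: pixels near rim height
    m=(orange(im)&(P[...,2]>lo)&(P[...,2]<hi)&(np.hypot(P[...,0]-near[0],P[...,1]-near[1])<R)).astype(np.uint8)
    c=max(cv2.findContours(m,cv2.RETR_EXTERNAL,cv2.CHAIN_APPROX_NONE)[0],key=cv2.contourArea)
    q=np.array([cast(im,p[0],(lo+hi)/2) for p in c]); cc,r=cv2.minEnclosingCircle(q.astype(np.float32)); return np.array(cc),r
q=P[orange(im)&(np.hypot(P[...,0]-e[0],P[...,1]-e[1])<40)]; h=np.percentile(q[:,2],97); print("held rim rel TCP",h-e[2])
hc=outer(e[:2],h-2.5,h+2.5,45); tc=outer(C,hz-2.5,hz+2.5,50)
print("held",hc,"rel tool mm",totool(s,[*(hc[0]-e[:2]),0])*300); print("target",tc,rim(im,hz,C,4,50))
print("move units",totool(s,[*(tc[0]-hc[0]),0]))
E
python3 look.py 86 pics/w3.png
```

```text
6.375 [ 628.30171144 -315.04717964  228.83175764] [ 3.14043335e+00 -2.38412723e-03  2.73373066e+00] 61.500501666342224 [ 0.42  0.73  0.01  1.37 -0.01  1.04  1.6 ]
held rim rel TCP 1.9187684239582552
held (array([ 626.62091064, -314.32714844]), 32.081031799316406) rel tool mm [ 1.82851977 -0.00572292  0.0043528 ]
target (array([ 545.61865234, -283.27804565]), 31.681503295898438) {'n': 2444, 'fit': array([ 545.5, -283.3]), 'r': 29.2, 'enc': array([ 545.6, -283.3]), 'er': 31.8, 'z': array([82.8, 85.9, 87.3])}
move units [ 0.28891009 -0.01209138  0.00067478]
```

View pics/w3.png

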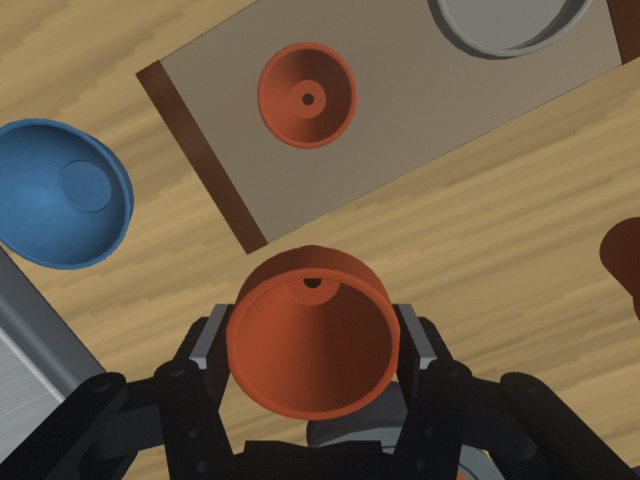

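The wrist view shows target pot c at (307,95) and the held pot at (313,343), with the blue bowl and the dish clear of the path. I'm moving over pot c and starting to lower.

{"op": "step_arm", "data": {
  "plan": [
    {"dx": 0.072,"dy": -0.003,"dz": 0,"ax": 0,"ay": 0,"az": 0,"gripper": 0},
    {"dx": 0.072,"dy": -0.003,"dz": 0,"ax": 0,"ay": 0,"az": 0,"gripper": 0},
    {"dx": 0.072,"dy": -0.003,"dz": 0,"ax": 0,"ay": 0,"az": 0,"gripper": 0},
    {"dx": 0.073,"dy": -0.003,"dz": 0,"ax": 0,"ay": 0,"az": 0,"gripper": 0},
    {"dx": 0,"dy": 0,"dz": 0,"ax": 0,"ay": 0,"az": 0,"gripper": 0},
    {"dx": 0,"dy": 0,"dz": 0.08,"ax": 0,"ay": 0,"az": 0,"gripper": 0},
    {"dx": 0,"dy": 0,"dz": 0.1,"ax": 0,"ay": 0,"az": 0,"gripper": 0},
    {"dx": 0,"dy": 0,"dz": 0.08,"ax": 0,"ay": 0,"az": 0,"gripper": 0},
    {"dx": 0,"dy": 0,"dz": 0.04,"ax": 0,"ay": 0,"az": 0,"gripper": 0},
    {"dx": 0,"dy": 0,"dz": 0.02,"ax": 0,"ay": 0,"az": 0,"gripper": 0},
    {"dx": 0,"dy": 0,"dz": 0,"ax": 0,"ay": 0,"az": 0,"gripper": 0},
    {"dx": 0,"dy": 0,"dz": 0,"ax": 0,"ay": 0,"az": 0,"gripper": 0}
  ]
}}

```text
clock: 7.92
eef_pos: [548.3, -285.1, 135.1]
tool_rot: [-3.142, 0.002, 2.734]
force: [0.6, 0.1, -1.1]
width: 61.4
gripper_force: 65.6
```

{"op": "step_arm", "data": {
  "plan": [
    {"dx": 0.004,"dy": 0.001,"dz": 0.02,"ax": 0,"ay": 0,"az": 0,"gripper": 0},
    {"dx": 0,"dy": 0,"dz": 0.015,"ax": 0,"ay": 0,"az": 0,"gripper": 0},
    {"dx": 0,"dy": 0,"dz": 0.015,"ax": 0,"ay": 0,"az": 0,"gripper": 0},
    {"dx": 0,"dy": 0,"dz": 0.01,"ax": 0,"ay": 0,"az": 0,"gripper": 0},
    {"dx": 0,"dy": 0,"dz": 0.01,"ax": 0,"ay": 0,"az": 0,"gripper": 0},
    {"dx": 0,"dy": 0,"dz": 0,"ax": 0,"ay": 0,"az": 0,"gripper": 0},
    {"dx": 0,"dy": 0,"dz": 0,"ax": 0,"ay": 0,"az": 0,"gripper": 0}
  ]
}}

```text
clock: 8.8
eef_pos: [546.8, -284.1, 113.3]
tool_rot: [-3.142, 0.0, 2.734]
force: [0.3, -0.0, -1.4]
width: 61.3
gripper_force: 65.6
```

{"op": "step_arm", "data": {
  "plan": [
    {"dx": 0,"dy": 0,"dz": 0.007,"ax": 0,"ay": 0,"az": 0,"gripper": 0},
    {"dx": 0,"dy": 0,"dz": 0.005,"ax": 0,"ay": 0,"az": 0,"gripper": 0},
    {"dx": 0,"dy": 0,"dz": 0,"ax": 0,"ay": 0,"az": 0,"gripper": 0},
    {"dx": 0,"dy": 0,"dz": 0,"ax": 0,"ay": 0,"az": 0,"gripper": 0}
  ]
}}

```text
clock: 9.3
eef_pos: [546.7, -284.1, 109.6]
tool_rot: [3.142, -0.0, 2.734]
force: [0.1, 0.0, -1.9]
width: 61.7
gripper_force: 65.6
```

Free so far. About 3 mm to go.

{"op": "step_arm", "data": {
  "plan": [
    {"dx": 0,"dy": 0,"dz": 0.004,"ax": 0,"ay": 0,"az": 0,"gripper": 0},
    {"dx": 0,"dy": 0,"dz": 0.003,"ax": 0,"ay": 0,"az": 0,"gripper": 0},
    {"dx": 0,"dy": 0,"dz": 0,"ax": 0,"ay": 0,"az": 0,"gripper": 0},
    {"dx": 0,"dy": 0,"dz": 0,"ax": 0,"ay": 0,"az": 0,"gripper": 0}
  ]
}}

```text
clock: 9.8
eef_pos: [546.7, -284.1, 107.5]
tool_rot: [-3.142, -0.0, 2.734]
force: [-0.1, 0.2, -0.2]
width: 61.6
gripper_force: 65.6
```

{"op": "step_arm", "data": {
  "plan": [
    {"dx": 0,"dy": 0,"dz": 0.003,"ax": 0,"ay": 0,"az": 0,"gripper": 0},
    {"dx": 0,"dy": 0,"dz": 0,"ax": 0,"ay": 0,"az": 0,"gripper": 0},
    {"dx": 0,"dy": 0,"dz": 0,"ax": 0,"ay": 0,"az": 0,"gripper": 0}
  ]
}}

```text
clock: 10.18
eef_pos: [546.9, -284.0, 106.9]
tool_rot: [3.141, 0.0, 2.734]
force: [-0.6, 1.2, 1.6]
width: 61.4
gripper_force: 65.8
```

{"op": "step_arm", "data": {
  "plan": [
    {"dx": 0,"dy": 0,"dz": 0.003,"ax": 0,"ay": 0,"az": 0,"gripper": 0},
    {"dx": 0,"dy": 0,"dz": 0,"ax": 0,"ay": 0,"az": 0,"gripper": 0},
    {"dx": 0,"dy": 0,"dz": 0,"ax": 0,"ay": 0,"az": 0,"gripper": 0}
  ]
}}

```text
clock: 10.55
eef_pos: [547.3, -284.0, 106.8]
tool_rot: [3.141, 0.001, 2.734]
force: [-1.3, 1.6, 7.5]
width: 61.1
gripper_force: 66.5
```

The force is rising and z has stopped at the expected height, so the pot is home. I'm releasing and lifting clear.

{"op": "step_arm", "data": {
  "plan": [
    {"dx": 0,"dy": 0,"dz": 0,"ax": 0,"ay": 0,"az": 0,"gripper": 0.8},
    {"dx": 0,"dy": 0,"dz": 0,"ax": 0,"ay": 0,"az": 0,"gripper": 1},
    {"dx": 0,"dy": 0,"dz": 0,"ax": 0,"ay": 0,"az": 0,"gripper": 1},
    {"dx": 0,"dy": 0,"dz": 0,"ax": 0,"ay": 0,"az": 0,"gripper": 1},
    {"dx": 0,"dy": 0,"dz": -0.04,"ax": 0,"ay": 0,"az": 0,"gripper": 1},
    {"dx": 0,"dy": 0,"dz": -0.07,"ax": 0,"ay": 0,"az": 0,"gripper": 1},
    {"dx": 0,"dy": 0,"dz": -0.1,"ax": 0,"ay": 0,"az": 0,"gripper": 1},
    {"dx": 0,"dy": 0,"dz": -0.12,"ax": 0,"ay": 0,"az": 0,"gripper": 1},
    {"dx": 0,"dy": 0,"dz": -0.07,"ax": 0,"ay": 0,"az": 0,"gripper": 1},
    {"dx": 0,"dy": 0,"dz": 0,"ax": 0,"ay": 0,"az": 0,"gripper": 1},
    {"dx": 0,"dy": 0,"dz": 0,"ax": 0,"ay": 0,"az": 0,"gripper": 1}
  ]
}}

```text
clock: 11.92
eef_pos: [546.2, -283.8, 225.1]
tool_rot: [3.142, -0.001, 2.734]
force: [-0.1, -0.3, 0.4]
width: 85.3
gripper_force: 0.0
```

```bash
python3 - <<'E'
from h import *
s,im=wrist(); e=s["eef_pos"]; print(s["clock"],e)
cv2.imwrite("pics/w4.png",im["color"][...,::-1]); print(rim(im,108,(546,-283),5,50))
print("to B",totool(s,[487-e[0],143-e[1],0]))
E
```

```text
11.925 [ 546.15409308 -283.77930705  225.11949715]
{'n': 2381, 'fit': array([ 545.5, -283.4]), 'r': 29.3, 'enc': array([ 546.1, -283.8]), 'er': 32.1, 'z': array([103.8, 107.8, 109. ])}
to B [7.45190448e-01 1.22774367e+00 9.66317850e-04]
```

View pics/w4.png

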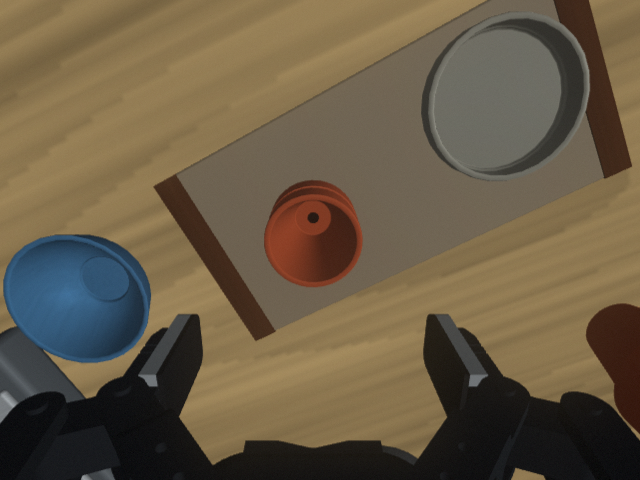

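The wrist view shows the first pot nested at (313,240): rim at 108 mm as expected, collars concentric. Next, the second pot.

{"op": "step_arm", "data": {
  "plan": [
    {"dx": 0.0745,"dy": 0.1228,"dz": 0,"ax": 0,"ay": 0,"az": 0,"gripper": 1},
    {"dx": 0.0745,"dy": 0.1228,"dz": 0,"ax": 0,"ay": 0,"az": 0,"gripper": 1},
    {"dx": 0.0745,"dy": 0.1228,"dz": 0,"ax": 0,"ay": 0,"az": 0,"gripper": 1},
    {"dx": 0.0745,"dy": 0.1228,"dz": 0,"ax": 0,"ay": 0,"az": 0,"gripper": 1},
    {"dx": 0.0745,"dy": 0.1228,"dz": 0,"ax": 0,"ay": 0,"az": 0,"gripper": 1},
    {"dx": 0.0745,"dy": 0.1228,"dz": 0,"ax": 0,"ay": 0,"az": 0,"gripper": 1},
    {"dx": 0.0745,"dy": 0.1228,"dz": 0,"ax": 0,"ay": 0,"az": 0,"gripper": 1},
    {"dx": 0.0745,"dy": 0.1228,"dz": 0,"ax": 0,"ay": 0,"az": 0,"gripper": 1},
    {"dx": 0.0745,"dy": 0.1228,"dz": 0,"ax": 0,"ay": 0,"az": 0,"gripper": 1},
    {"dx": 0.0745,"dy": 0.1228,"dz": 0,"ax": 0,"ay": 0,"az": 0,"gripper": 1},
    {"dx": 0,"dy": 0,"dz": 0,"ax": 0,"ay": 0,"az": 0,"gripper": 1},
    {"dx": 0,"dy": 0,"dz": 0,"ax": 0,"ay": 0,"az": 0,"gripper": 1}
  ]
}}

```text
clock: 13.48
eef_pos: [487.2, 142.1, 224.9]
tool_rot: [-3.14, -0.001, 2.734]
force: [0.2, -0.5, -0.2]
width: 85.1
gripper_force: 0.0
```

```bash
python3 - <<'E'
from h import *
s,im=wrist(); e=s["eef_pos"]; print(s["clock"],e,s["qpos"].round(2))
r=rim(im,104,(487,143)); print(r)
for k in("fit","enc"): print(k,totool(s,[*(r[k]-e[:2]),0]).round(4))
E
```

```text
13.475 [487.18040293 142.08903175 224.87477815] [-0.35  0.47  0.01  1.94 -0.    0.74  0.83]
{'n': 2252, 'fit': array([486.9, 142.4]), 'r': 29.3, 'enc': array([487.5, 142. ]), 'er': 32.0, 'z': array([ 99.9, 103.8, 105. ])}
fit [0.0013 0.0006 0.    ]
enc [-0.0011  0.0002 -0.    ]
```

{"op": "step_arm", "data": {
  "plan": [
    {"dx": 0,"dy": 0,"dz": 0.085,"ax": 0,"ay": 0,"az": 0,"gripper": 1},
    {"dx": 0,"dy": 0,"dz": 0.1,"ax": 0,"ay": 0,"az": 0,"gripper": 1},
    {"dx": 0,"dy": 0,"dz": 0.1,"ax": 0,"ay": 0,"az": 0,"gripper": 1},
    {"dx": 0,"dy": 0,"dz": 0.07,"ax": 0,"ay": 0,"az": 0,"gripper": 1},
    {"dx": 0,"dy": 0,"dz": 0.04,"ax": 0,"ay": 0,"az": 0,"gripper": 1},
    {"dx": 0,"dy": 0,"dz": 0.017,"ax": 0,"ay": 0,"az": 0,"gripper": 1},
    {"dx": 0,"dy": 0,"dz": 0,"ax": 0,"ay": 0,"az": 0,"gripper": 1},
    {"dx": 0,"dy": 0,"dz": 0,"ax": 0,"ay": 0,"az": 0,"gripper": 0.6},
    {"dx": 0,"dy": 0,"dz": 0,"ax": 0,"ay": 0,"az": 0,"gripper": 0.3},
    {"dx": 0,"dy": 0,"dz": 0,"ax": 0,"ay": 0,"az": 0,"gripper": 0},
    {"dx": 0,"dy": 0,"dz": 0,"ax": 0,"ay": 0,"az": 0,"gripper": 0},
    {"dx": 0,"dy": 0,"dz": 0,"ax": 0,"ay": 0,"az": 0,"gripper": 0},
    {"dx": 0,"dy": 0,"dz": 0,"ax": 0,"ay": 0,"az": 0,"gripper": 0}
  ]
}}

```text
clock: 15.15
eef_pos: [488.1, 142.7, 103.3]
tool_rot: [3.141, 0.001, 2.734]
force: [-1.1, -1.1, 5.9]
width: 61.2
gripper_force: 64.2
```

{"op": "step_arm", "data": {
  "plan": [
    {"dx": 0,"dy": 0,"dz": -0.03,"ax": 0,"ay": 0,"az": 0,"gripper": 0},
    {"dx": 0,"dy": 0,"dz": -0.07,"ax": 0,"ay": 0,"az": 0,"gripper": 0},
    {"dx": 0,"dy": 0,"dz": -0.1,"ax": 0,"ay": 0,"az": 0,"gripper": 0},
    {"dx": 0,"dy": 0,"dz": -0.1,"ax": 0,"ay": 0,"az": 0,"gripper": 0},
    {"dx": 0,"dy": 0,"dz": -0.1,"ax": 0,"ay": 0,"az": 0,"gripper": 0},
    {"dx": 0,"dy": 0,"dz": -0.07,"ax": 0,"ay": 0,"az": 0,"gripper": 0},
    {"dx": 0,"dy": 0,"dz": 0,"ax": 0,"ay": 0,"az": 0,"gripper": 0},
    {"dx": 0,"dy": 0,"dz": 0,"ax": 0,"ay": 0,"az": 0,"gripper": 0}
  ]
}}

```text
clock: 16.15
eef_pos: [487.0, 142.6, 242.5]
tool_rot: [-3.141, -0.001, 2.734]
force: [-0.4, 0.9, -1.9]
width: 61.2
gripper_force: 65.8
```

{"op": "step_arm", "data": {
  "plan": [
    {"dx": -0.0864,"dy": -0.1011,"dz": 0,"ax": 0,"ay": 0,"az": 0,"gripper": 0},
    {"dx": -0.0864,"dy": -0.1011,"dz": 0,"ax": 0,"ay": 0,"az": 0,"gripper": 0},
    {"dx": -0.0864,"dy": -0.1011,"dz": 0,"ax": 0,"ay": 0,"az": 0,"gripper": 0},
    {"dx": -0.0864,"dy": -0.1011,"dz": 0,"ax": 0,"ay": 0,"az": 0,"gripper": 0},
    {"dx": -0.0864,"dy": -0.1011,"dz": 0,"ax": 0,"ay": 0,"az": 0,"gripper": 0},
    {"dx": -0.0864,"dy": -0.1011,"dz": 0,"ax": 0,"ay": 0,"az": 0,"gripper": 0},
    {"dx": -0.0864,"dy": -0.1011,"dz": 0,"ax": 0,"ay": 0,"az": 0,"gripper": 0},
    {"dx": -0.0864,"dy": -0.1011,"dz": 0,"ax": 0,"ay": 0,"az": 0,"gripper": 0},
    {"dx": -0.0864,"dy": -0.1011,"dz": 0,"ax": 0,"ay": 0,"az": 0,"gripper": 0},
    {"dx": -0.0864,"dy": -0.1011,"dz": 0,"ax": 0,"ay": 0,"az": 0,"gripper": 0},
    {"dx": -0.0864,"dy": -0.1011,"dz": 0,"ax": 0,"ay": 0,"az": 0,"gripper": 0},
    {"dx": -0.0864,"dy": -0.1011,"dz": 0,"ax": 0,"ay": 0,"az": 0,"gripper": 0},
    {"dx": 0,"dy": 0,"dz": 0,"ax": 0,"ay": 0,"az": 0,"gripper": 0},
    {"dx": 0,"dy": 0,"dz": 0,"ax": 0,"ay": 0,"az": 0,"gripper": 0}
  ]
}}

```text
clock: 17.9
eef_pos: [628.2, -313.6, 241.2]
tool_rot: [3.141, -0.003, 2.734]
force: [-0.1, 0.6, -1.3]
width: 61.1
gripper_force: 65.7
```

```bash
python3 look.py 108 pics/w5.png
```

```text
17.9 [ 628.15441498 -313.63679091  241.22059771] [ 3.1405165  -0.00337817  2.73398324] 61.133500699106406 [ 0.41  0.72  0.03  1.36 -0.02  1.06  1.6 ]
held rim rel TCP 1.5500718966120246
held (array([ 627.13189697, -313.22244263]), 31.957530975341797) rel tool mm [ 1.10299213 -0.02494503  0.00369926]
target (array([ 546.51397705, -283.7958374 ]), 31.69487762451172) {'n': 2630, 'fit': array([ 546.5, -283.8]), 'r': 29.2, 'enc': array([ 546.5, -283.9]), 'er': 31.8, 'z': array([104.8, 107.9, 109.2])}
move units [ 0.28559221 -0.01647602  0.00094705]
```

View pics/w5.png

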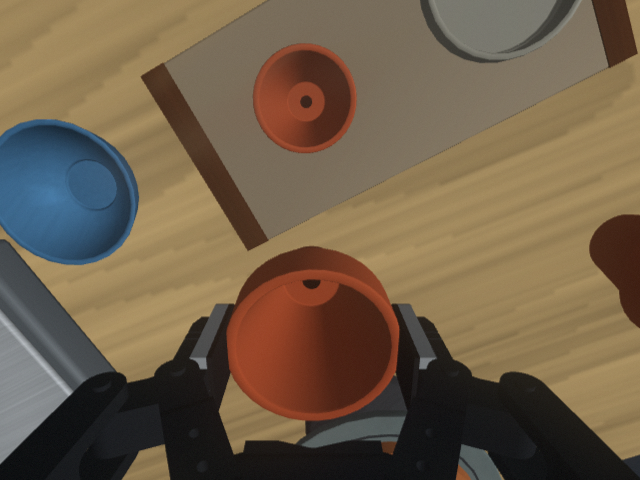

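The wrist view shows the stack at (305,97) and the held pot at (313,345), upright. I'm moving over and lowering.

{"op": "step_arm", "data": {
  "plan": [
    {"dx": 0.0717,"dy": -0.0043,"dz": 0,"ax": 0,"ay": 0,"az": 0,"gripper": 0},
    {"dx": 0.0717,"dy": -0.0043,"dz": 0,"ax": 0,"ay": 0,"az": 0,"gripper": 0},
    {"dx": 0.0717,"dy": -0.0043,"dz": 0,"ax": 0,"ay": 0,"az": 0,"gripper": 0},
    {"dx": 0.0717,"dy": -0.0043,"dz": 0,"ax": 0,"ay": 0,"az": 0,"gripper": 0},
    {"dx": 0,"dy": 0,"dz": 0,"ax": 0,"ay": 0,"az": 0,"gripper": 0},
    {"dx": 0,"dy": 0,"dz": 0.07,"ax": 0,"ay": 0,"az": 0,"gripper": 0},
    {"dx": 0,"dy": 0,"dz": 0.09,"ax": 0,"ay": 0,"az": 0,"gripper": 0},
    {"dx": 0,"dy": 0,"dz": 0.06,"ax": 0,"ay": 0,"az": 0,"gripper": 0},
    {"dx": 0,"dy": 0,"dz": 0.04,"ax": 0,"ay": 0,"az": 0,"gripper": 0},
    {"dx": 0,"dy": 0,"dz": 0.02,"ax": 0,"ay": 0,"az": 0,"gripper": 0},
    {"dx": 0,"dy": 0,"dz": 0,"ax": 0,"ay": 0,"az": 0,"gripper": 0},
    {"dx": 0,"dy": 0,"dz": 0,"ax": 0,"ay": 0,"az": 0,"gripper": 0}
  ]
}}

```text
clock: 19.45
eef_pos: [548.3, -285.5, 159.8]
tool_rot: [-3.142, 0.001, 2.734]
force: [-0.1, 0.6, -0.8]
width: 61.2
gripper_force: 65.8
```

{"op": "step_arm", "data": {
  "plan": [
    {"dx": 0.005,"dy": 0.002,"dz": 0.02,"ax": 0,"ay": 0,"az": 0,"gripper": 0},
    {"dx": 0,"dy": 0,"dz": 0.02,"ax": 0,"ay": 0,"az": 0,"gripper": 0},
    {"dx": 0,"dy": 0,"dz": 0.015,"ax": 0,"ay": 0,"az": 0,"gripper": 0},
    {"dx": 0,"dy": 0,"dz": 0.015,"ax": 0,"ay": 0,"az": 0,"gripper": 0},
    {"dx": 0,"dy": 0,"dz": 0.01,"ax": 0,"ay": 0,"az": 0,"gripper": 0},
    {"dx": 0,"dy": 0,"dz": 0,"ax": 0,"ay": 0,"az": 0,"gripper": 0},
    {"dx": 0,"dy": 0,"dz": 0,"ax": 0,"ay": 0,"az": 0,"gripper": 0}
  ]
}}

```text
clock: 20.32
eef_pos: [546.7, -284.2, 135.2]
tool_rot: [-3.142, 0.0, 2.734]
force: [-0.5, 0.5, -2.0]
width: 61.4
gripper_force: 65.8
```

{"op": "step_arm", "data": {
  "plan": [
    {"dx": 0,"dy": 0,"dz": 0.005,"ax": 0,"ay": 0,"az": 0,"gripper": 0},
    {"dx": 0,"dy": 0,"dz": 0.004,"ax": 0,"ay": 0,"az": 0,"gripper": 0},
    {"dx": 0,"dy": 0,"dz": 0,"ax": 0,"ay": 0,"az": 0,"gripper": 0},
    {"dx": 0,"dy": 0,"dz": 0,"ax": 0,"ay": 0,"az": 0,"gripper": 0}
  ]
}}

```text
clock: 20.82
eef_pos: [546.6, -284.2, 132.4]
tool_rot: [3.142, -0.0, 2.734]
force: [-0.3, -0.5, -1.9]
width: 61.2
gripper_force: 65.8
```

{"op": "step_arm", "data": {
  "plan": [
    {"dx": 0,"dy": 0,"dz": 0.004,"ax": 0,"ay": 0,"az": 0,"gripper": 0},
    {"dx": 0,"dy": 0,"dz": 0.003,"ax": 0,"ay": 0,"az": 0,"gripper": 0},
    {"dx": 0,"dy": 0,"dz": 0,"ax": 0,"ay": 0,"az": 0,"gripper": 0},
    {"dx": 0,"dy": 0,"dz": 0,"ax": 0,"ay": 0,"az": 0,"gripper": 0}
  ]
}}

```text
clock: 21.32
eef_pos: [546.6, -284.2, 130.3]
tool_rot: [-3.142, -0.0, 2.734]
force: [-0.6, 0.3, -2.2]
width: 61.5
gripper_force: 65.8
```

{"op": "step_arm", "data": {
  "plan": [
    {"dx": 0,"dy": 0,"dz": 0.003,"ax": 0,"ay": 0,"az": 0,"gripper": 0},
    {"dx": 0,"dy": 0,"dz": 0,"ax": 0,"ay": 0,"az": 0,"gripper": 0},
    {"dx": 0,"dy": 0,"dz": 0,"ax": 0,"ay": 0,"az": 0,"gripper": 0}
  ]
}}

```text
clock: 21.7
eef_pos: [546.8, -284.2, 129.6]
tool_rot: [3.142, 0.0, 2.734]
force: [-0.3, 0.2, 0.3]
width: 60.8
gripper_force: 65.9
```

{"op": "step_arm", "data": {
  "plan": [
    {"dx": 0,"dy": 0,"dz": 0.003,"ax": 0,"ay": 0,"az": 0,"gripper": 0},
    {"dx": 0,"dy": 0,"dz": 0,"ax": 0,"ay": 0,"az": 0,"gripper": 0},
    {"dx": 0,"dy": 0,"dz": 0,"ax": 0,"ay": 0,"az": 0,"gripper": 0}
  ]
}}

```text
clock: 22.08
eef_pos: [547.3, -283.9, 129.4]
tool_rot: [3.141, 0.001, 2.734]
force: [-0.9, 1.2, 6.6]
width: 61.5
gripper_force: 66.5
```

Contact is at the expected height of 129.4, so I'm releasing and retreating.

{"op": "step_arm", "data": {
  "plan": [
    {"dx": 0,"dy": 0,"dz": 0,"ax": 0,"ay": 0,"az": 0,"gripper": 0.8},
    {"dx": 0,"dy": 0,"dz": 0,"ax": 0,"ay": 0,"az": 0,"gripper": 1},
    {"dx": 0,"dy": 0,"dz": 0,"ax": 0,"ay": 0,"az": 0,"gripper": 1},
    {"dx": 0,"dy": 0,"dz": 0,"ax": 0,"ay": 0,"az": 0,"gripper": 1},
    {"dx": 0,"dy": 0,"dz": -0.04,"ax": 0,"ay": 0,"az": 0,"gripper": 1},
    {"dx": 0,"dy": 0,"dz": -0.07,"ax": 0,"ay": 0,"az": 0,"gripper": 1},
    {"dx": 0,"dy": 0,"dz": -0.1,"ax": 0,"ay": 0,"az": 0,"gripper": 1},
    {"dx": 0,"dy": 0,"dz": -0.12,"ax": 0,"ay": 0,"az": 0,"gripper": 1},
    {"dx": 0,"dy": 0,"dz": -0.07,"ax": 0,"ay": 0,"az": 0,"gripper": 1},
    {"dx": 0,"dy": 0,"dz": 0,"ax": 0,"ay": 0,"az": 0,"gripper": 1},
    {"dx": 0,"dy": 0,"dz": 0,"ax": 0,"ay": 0,"az": 0,"gripper": 1}
  ]
}}

```text
clock: 23.45
eef_pos: [546.1, -283.9, 247.9]
tool_rot: [3.142, -0.001, 2.734]
force: [-0.4, 0.2, -0.3]
width: 85.4
gripper_force: 0.0
```

```bash
python3 - <<'E'
from h import *
s,im=wrist(); print(s["clock"],s["eef_pos"]); print(rim(im,130,(546,-283),5,50))
sc=ctrl.get_image("scene"); cv2.imwrite("pics/end.png",cv2.resize(sc["color"][100:400,150:550,::-1],None,fx=2,fy=2))
E
```

```text
23.45 [ 546.0854141  -283.9236692   247.89881481]
{'n': 2349, 'fit': array([ 546.5, -283.8]), 'r': 29.4, 'enc': array([ 547.2, -284.2]), 'er': 32.2, 'z': array([125.9, 129.8, 131.1])}
```

View pics/end.png

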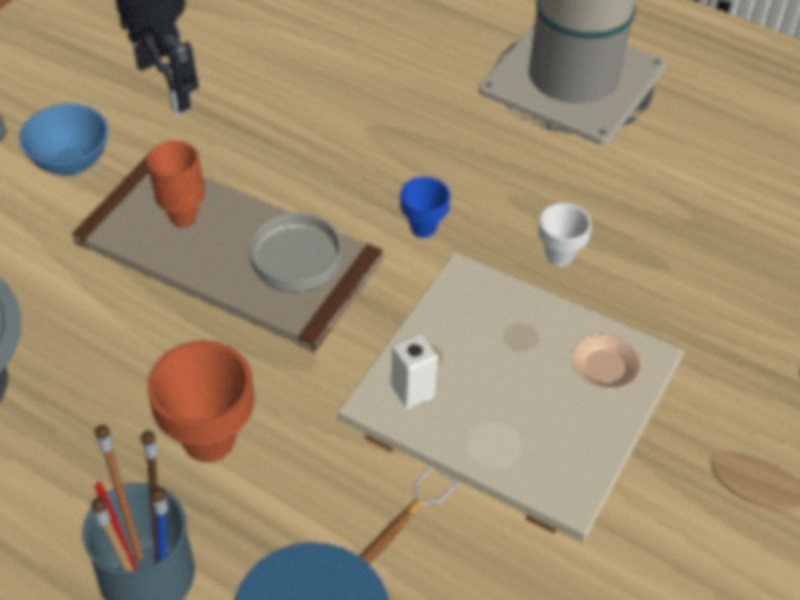

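The final view shows a straight stack of three at (177,185) on the board, with the top rim at 130 mm as expected and everything else in place.

```bash
python3 -c "
from cell import ctrl; print(ctrl.finish_job())"
```

```text
the job is handed in; nothing more can be done
None
```

Both small pots from the kiln shelf are nested in the pot on the ware board as one straight stack, with the top rim at about 130 mm as expected for pots fully home; the job was handed in at about 23.5 s, and no bystander showed any sign of being moved.

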